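# Release the blue clamp through the guard window

## Robot

A 6-joint arm with a two-finger parallel gripper is mounted at the origin on the work surface. World frame = base frame: x ahead of the robot, y to its left, z up, the work surface at z = 0. Lengths are in mm, angles in rad, forces in N, time in s.
With the tool pointing down it reaches from about 350 to 975 mm from the base axis. Payload 4.9 kg.
Tool frame: the origin (TCP) lies at the very end of the fingers, on their centre line; the grasp point (between the pads) lies behind it (robot.pinch_z is the z of the grasp point in the tool frame, in mm); z points along the fingers, y is the line along which they close (so a half turn about z gives the same grasp; the last joint's range is limited). The gripper opens to 85 mm and grips with 20 to 120 N. Pads are 22 mm wide; open, the fingers measure 114 mm over their backs; the gripper's body (76 mm by 85 mm) begins 54 mm behind the grasp point. The pads swing forward as they close: fully open they stand 13 mm farther back than shut.
Start: joints at [1.189, 0.053, 1.613, -0, 1.476, -0.119], TCP at [162.356, 603.525, 231.304] pointing down, gripper open.
Joint ranges: [-3.01, 3.01], [-1.01, 2.22], [0.06, 2.58], [-1.02, 4.17], [0.09, 2.62], [-3.14, 3.14]. Speed limits (rad/s): [2.57, 2.57, 3.14, 3.14, 3.14, 3.14].

## Interface

Orientations are given as a unit quaternion [x, y, z, w].
In Python, from cell import robot gives the robot as it stands. Calls block until the motion is done:
- robot.move_ptp(position, orientation): joint-space move of the TCP to a pose.
- robot.move_straight(position, rot=None, velocity=150, guard=None): straight line of the TCP; rot=None keeps the orientation; velocity is the mean speed in mm/s. With guard (N) it stops when the force on the tool has changed by that much, and returns True; else False.
- robot.move_joints(angles): joint-space move.
- robot.grip(opening): finger opening in mm; the grip force is fixed at half the most; returns when the fingers have stopped.
- robot.pause(seconds).
- robot.inverse_kinematics(position, orientation): joint angles nearest the present ones, or None.
- robot.get_obs(): the state.
- robot.camera(name): name is "scene" or "top" or "wrist"; returns a dict with "image" (420x560x3 uint8, red, green, blue), "depth" (420x560 float32, mm along the optical axis (not along the pixel's ray), 0 where there is no reading), "K" (3x3 intrinsics, pixels), "pose" (4x4, takes a point from camera to world coordinates). Camera axes: x right, y down, z forward; pixel columns grow to the right and rows downward; lengths in mm; the calibration is good to about 2 mm. A picture is of the moment at which its call begins.
A pose or a line that the arm cannot do raises robot.IKError and nothing moves.
- robot.job_done(): hands the job in; it is judged then, once.
The state is a dict: "t": time; "joints": joint angles; "qvel": joint speeds; "tau": joint torques, N m; "tcp_pos": TCP position; "eef_rot": TCP orientation; "force": force on the tool from outside, world axes, zero at the start; "wrist_torque": the same for the moment, N m; "finger_gap": finger opening in mm; "finger_force": force on a finger pad.
Only numpy, scipy, OpenCV 4.12 (cv2) and the standard library are available. Lean on these libraries where they do the work, as an engineer would, in place of code of your own. Each camera call takes 0.05 s, during which the arm holds its last target. There are 200 camera calls.

## Task

Release the part held by the blue-handled clamp: reach down through the guard window over the blue handle with the fingertips and press the handle fully down, then draw the hand back out. Do not touch the yellow guard or its stand, do not work the red clamp, and leave the two steel bushes, the spray can and the hammer where they are; nothing is to be gripped or picked up.

Things in the scene. Friction and masses are not known exactly. Their poses are not given: they have to be found in the camera images.
- guard: fixture: level yellow plate 136 (x) x 290 mm (y), 5 mm thick, top 125 mm above the table (bolt heads 4 mm more), two windows side by side along y, 70 mm apart; aluminium walls at front and sides; base plate runs 159 mm beyond it at the back. Fixed. Origin on the table below the midpoint of the windows; x away from the robot, turned up to 0.35 rad. Which window has the blue handle varies
- handle_blue (a point): centre of the flat top of the blue clamp's handle, a blue paddle 36 x 36 mm, 14 mm thick; moves with the lever. Under the middle of its window: top about 13 mm below the guard's top face when the lever is up, about 35 mm below it (90 mm above the table) when fully down: travel about 22 mm, almost straight down
- handle_red (a point): centre of the flat top of the red clamp's handle, a red paddle 36 x 36 mm, 14 mm thick; moves with the lever. Under the middle of its window: top about 13 mm below the guard's top face when the lever is up, about 35 mm below it (90 mm above the table) when fully down: travel about 22 mm, almost straight down
- window_blue (a point): centre of the guard window over the blue handle, level with the top face of the yellow guard plate (0.125 m above the table). The window is 84 mm along this point's x and 80 mm along its y; z is up. The plate around it is 5 mm thick; x and y are those of the guard
- window_red (a point): centre of the guard window over the red handle, level with the top face of the yellow guard plate (0.125 m above the table). The window is 84 mm along this point's x and 80 mm along its y; z is up. The plate around it is 5 mm thick; x and y are those of the guard
- lever_blue (a joint): angle (rad) of the blue clamp's lever, pivoted 75 mm behind its handle: 0 = fully up, part clamped; 0.30 = fully down against its stop, part released; starts between 0 and 0.05. About 5 N on the handle moves it, and it stays wherever it is left
- lever_red (a joint): angle (rad) of the red clamp's lever, as the blue one: 0 = fully up, part clamped; 0.30 = fully down against its stop, part released; starts between 0 and 0.05. About 5 N on the handle moves it, and it stays wherever it is left
- bush_blue: steel bush, ring 32 mm across and 32 mm high, standing loose under the foot of the blue clamp, 155 mm behind the blue window's centre, outside the guard. Origin: centre of its underside, 20 mm above the table
- bush_red: the same bush under the foot of the red clamp
- can: white and orange spray can, 60 mm across, 160 mm high, upright on the table to the left of the guard. Origin: centre of its underside
- hammer: hammer with a wooden handle lying on the table to the right of the guard. Origin: under its middle, handle to its -x

How it is judged (in metres and radians):
On the way:
1. the fingers, inside the blue handle's window, press on the blue handle (contact force between the fingers and lever_blue above 0.5 N and x of the grasp point in the frame of window_blue between -0.05 and 0.05 m and y of the grasp point in the frame of window_blue between -0.048 and 0.048 m), for 0.04 s.
At the end, for the whole second after the job is handed in: the blue lever is down (0.25 rad or more of its 0.30), the red lever is up as it was (under 0.09 rad), and both bushes, the can and the hammer are within 10 mm of where they began (value of joint lever_blue above 0.25 rad and value of joint lever_red below 0.09 rad and distance of each of bush_blue, bush_red, can, hammer from where it was at the start of the episode below 0.01 m); the robot touches nothing.
It fails at once if the robot touches the guard or its stand (more than 0.5 N) (contact force between any of the arm, the fingers and guard above 0.5 N).
It fails at once if the red handle is moved by more than 5 mm (distance of handle_red from where it was at the start of the episode above 0.005 m).
It fails at once if a bush, the can or the hammer is moved or lifted by more than 10 mm (distance of any of bush_blue, bush_red, can, hammer from where it was at the start of the episode above 0.01 m).
It also fails if it takes over 29 s, if anything falls off the work surface, if the arm or the gripper's body presses on something with over 40 N, if the wrist force passes 120 N, or if a joint passes its speed limit or range.

## Working session

There is one attempt and no reset: what is moved stays moved. The work goes in short steps, each a Python script; the robot and the scene stay as the last script left them, time stands still between calls to the robot, and variables do not carry over. Pictures are saved under pics/ and viewed, at most 10 in all, crops included, and the job is handed in when it is done.

```bash
mkdir -p pics
cat > h.py <<'E'
import numpy as np, cv2
from cell import robot
def pts(c):
    d=c["depth"];K=c["K"];v,u=np.indices(d.shape)
    P=np.stack([(u-K[0,2])/K[0,0]*d,(v-K[1,2])/K[1,1]*d,d],-1)
    return P@c["pose"][:3,:3].T+c["pose"][:3,3]
def save(c,n): cv2.imwrite("pics/"+n,cv2.cvtColor(c["image"],cv2.COLOR_RGB2BGR))
E
python3 - <<'E'
from h import *
for n in("top","scene"):
    c=robot.camera(n);save(c,n+".png");P=pts(c);np.savez(n+".npz",P=P,**c)
    h=cv2.cvtColor(c["image"],cv2.COLOR_RGB2HSV)
    ok=c["depth"]>0
    for nm,lo,hi in(("yellow",18,35),("blue",100,130),("red",0,6)):
        m=ok&(h[...,0]>=lo)&(h[...,0]<=hi)&(h[...,1]>130)&(h[...,2]>60)&(P[...,2]>70)&(P[...,2]<135)
        v,u=np.nonzero(m)
        if len(v): print(n,nm,len(v),"px",np.median(u),np.median(v),"P",np.median(P[m],0).round(1))
        if nm=="yellow": 
            r=cv2.minAreaRect(P[m][:,:2].astype(np.float32)); print(r)
print(robot.pinch_z,robot.get_obs()["t"],robot.get_obs()["eef_rot"])
E
```

```text
top yellow 2227 px 304.0 199.0 P [605.4 -48.9 123.7]
((610.0811767578125, -48.603546142578125), (143.54672241210938, 290.5915832519531), 6.27103328704834)
top blue 322 px 69.0 412.0 P [-84.1 700.7  91. ]
top red 101 px 282.0 201.0 P [598.9  25.3 108.4]
scene yellow 2292 px 260.0 190.0 P [600.1 -44.6 123.6]
((-306.48150634765625, -133.704833984375), (1974.429443359375, 293.1502380371094), 5.492706298828125)
scene blue 126 px 240.0 183.0 P [ 605.4 -129.6  109.6]
scene red 256 px 383.0 147.0 P [ 64.5  20.6 107.3]
-18.700000000000003 0.1 [ 1.31002828e-01  9.91381541e-01 -9.16643414e-04 -2.42486047e-04]
```

View pics/top.png

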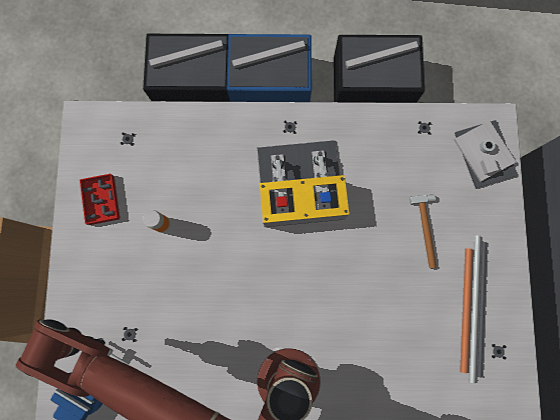

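View pics/scene.png

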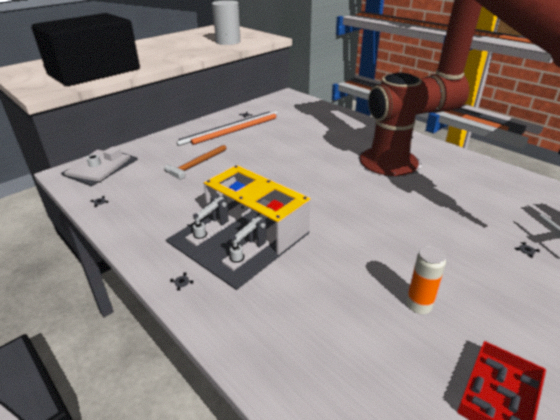

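The top view shows the blue handle in the right-hand (−y) window at about px (325,197) and the red one at (282,201). The scene view agrees: blue at (238,186), red at (275,205). The guard yaw is about 0.1 rad. Next I'll raise the hand, shut the gripper and look with the wrist camera.

Run:
```python
from h import *
robot.move_straight([162.4,603.5,380],velocity=250)
robot.grip(0)
a=0.105
robot.move_ptp([570,-95,380],[-np.sin(a/2),np.cos(a/2),0,0])
robot.pause(.3)
c=robot.camera("wrist");save(c,"w1.png");P=pts(c);np.savez("w.npz",P=P,**c)
o=robot.get_obs();print(o["t"],o["tcp_pos"],o["finger_gap"],o["force"])
print(c["pose"].round(3))
h=cv2.cvtColor(c["image"],cv2.COLOR_RGB2HSV)
for nm,lo,hi in(("yellow",18,35),("blue",100,130),("red",0,6)):
    m=(c["depth"]>0)&(h[...,0]>=lo)&(h[...,0]<=hi)&(h[...,1]>130)&(h[...,2]>60)&(P[...,2]>70)&(P[...,2]<135)
    v,u=np.nonzero(m)
    if len(v): print(nm,len(v),"px",np.median(u),np.median(v),"P",np.median(P[m],0).round(1),cv2.minAreaRect(P[m][:,:2].astype(np.float32)))
    if nm=="yellow":
        cs,hi_=cv2.findContours(m.astype(np.uint8),cv2.RETR_CCOMP,cv2.CHAIN_APPROX_NONE)
        K=c["K"];T=c["pose"]
        for q,hh in zip(cs,hi_[0]):
            if cv2.contourArea(q)<1500: continue
            q=q[:,0].astype(float);r=np.c_[(q-K[:2,2])/[K[0,0],K[1,1]],np.ones(len(q))]@T[:3,:3].T
            w=T[:3,3]+r*((125-T[2,3])/r[:,2:])
            print("hole" if hh[3]>=0 else "outer",cv2.minAreaRect(w[:,:2].astype(np.float32)),"px",q.mean(0))
```

```text
4.8 [570.04159634 -94.7905081  379.99526645] 0.04268132884129606 [ 0.02655305 -0.04347572 -0.15032673]
[[-1.06000e-01  9.59000e-01  2.64000e-01  5.02439e+02]
 [ 9.94000e-01  1.02000e-01  2.70000e-02 -1.01256e+02]
 [-1.00000e-03  2.65000e-01 -9.64000e-01  5.21578e+02]
 [ 0.00000e+00  0.00000e+00  0.00000e+00  1.00000e+00]]
yellow 12099 px 306.0 202.0 P [596.9 -46.  124. ] ((611.3524169921875, -47.418182373046875), (146.13414001464844, 289.1836242675781), 5.909816741943359)
outer ((606.638916015625, -48.02655029296875), (136.56689453125, 288.16876220703125), 6.069858074188232) px [303.21963394 205.01497504]
hole ((597.7348022460938, 25.3652286529541), (85.16100311279297, 81.7801742553711), 6.0541911125183105) px [356.82882883 206.86036036]
hole ((613.2630615234375, -121.64678192138672), (85.25243377685547, 81.54947662353516), 5.847655296325684) px [251.93303571 206.        ]
blue 537 px 253.0 205.0 P [ 613.  -122.   110.2] ((614.3914184570312, -122.25346374511719), (34.20176696777344, 34.49482727050781), 5.193910598754883)
red 557 px 353.0 205.0 P [597.7  25.7 108.6] ((598.740966796875, 27.14422035217285), (34.04343795776367, 36.29172134399414), 6.504632472991943)
```

View pics/w1.png

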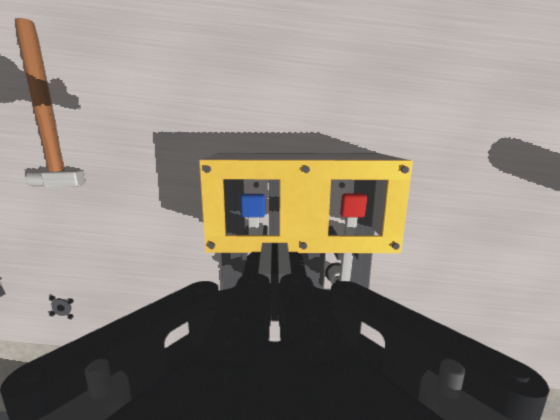

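The wrist view shows the blue handle at px (253,205), centred in its window (hole centre px (252,206)), which puts it at world (613.3, −121.6). Red is at (353,205). I'll press there.

Run:
```python
from h import *
X,Y=613.3,-121.7
robot.move_straight([X,Y,380]);robot.move_straight([X,Y,140],velocity=150)
print(robot.get_obs()["tcp_pos"],robot.get_obs()["force"])
g=robot.move_straight([X,Y,84],velocity=25,guard=22)
o=robot.get_obs();print(g,o["t"],o["tcp_pos"],o["force"])
```

```text
[ 614.02623842 -121.92474987  141.27858116] [ 0.26652778 -0.22414852 -0.14910187]
True 8.875 [ 612.72830642 -121.97510823   90.47156535] [-1.82412493 -0.00731137  5.29150886]
```

Run:
```python
from h import *
X,Y=612.7,-122
g=robot.move_straight([X,Y,87.5],velocity=20,guard=30)
o=robot.get_obs();print(g,o["tcp_pos"],o["force"])
robot.move_straight([X,Y,180],velocity=120)
robot.move_straight([560,-95,380],velocity=200);robot.pause(.3)
c=robot.camera("wrist");save(c,"w2.png");P=pts(c)
h=cv2.cvtColor(c["image"],cv2.COLOR_RGB2HSV)
for nm,lo,hi in(("blue",100,130),("red",0,6)):
    m=(c["depth"]>0)&(h[...,0]>=lo)&(h[...,0]<=hi)&(h[...,1]>130)&(h[...,2]>60)&(P[...,2]>70)&(P[...,2]<135)
    print(nm,np.median(P[m],0).round(1))
print(robot.get_obs()["t"],robot.get_obs()["force"])
```

```text
False [ 612.89633412 -122.01311069   90.19012349] [-9.13313326  2.1799306  16.08409901]
blue [ 612.4 -122.9   88.6]
red [597.7  25.5 108.5]
11.6167 [-0.1351469   0.89596983  1.37279794]
```

View pics/w2.png

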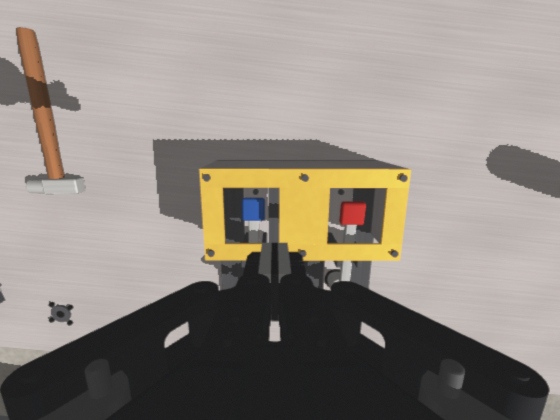

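The blue handle, at px (253,209), is now down: its top dropped from z ≈ 110 to 88.6 mm. Red, at px (353,213), is unchanged at z = 108.5 mm, and the hand is clear.

```bash
python3 -c "
from cell import robot
print(robot.job_done())"
```

```text
the job is handed in; nothing more can be done
None
```

The blue clamp's handle is pressed fully down (top from about 110 to 89 mm above the table), the red handle has not moved, the hand is clear of the guard, and the job is handed in at about 12 s; no verdict came back.

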